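Shut the bread box and snap its latch over

ROBOT

A 6-joint arm with a two-finger parallel gripper is mounted at the origin on a cart in front of the work surface, level with it; the furniture and walls round the work are solid. World frame = base frame: x ahead of the robot, y to its left, z up, the work surface at z = 0. Lengths are in m, angles in rad, forces in N, time in s.
With the tool pointing down it reaches from about 0.325 to 0.75 m from the base axis. Payload 7.6 kg.
Tool frame: the origin (TCP) lies midway between the tips of the shut fingers; the grasp point (between the pads) lies 19 mm behind it; x points along the fingers, y is the direction in which the jaws open and shut, and the axes are right-handed (so a half turn about x gives the same grasp; the last joint's range is limited). The gripper opens to 85 mm and grips with 20 to 120 N. Pads are 22 mm wide; open, the fingers measure 114 mm over their backs; the gripper's body (76 mm by 85 mm) begins 54 mm behind the grasp point. The pads swing forward as they close: fully open they stand 13 mm farther back than shut.
Start: joints at [1.241, 0.052, 1.401, -0, 1.689, -0.07], TCP at [0.135, 0.507, 0.231] pointing down, gripper open.
Joint ranges: [-2.9, 2.9], [-0.91, 2.17], [0.12, 2.37], [-1.06, 4.2], [0.26, 2.73], [-2.93, 2.93]. Speed limits (rad/s): [2.57, 2.57, 3.01, 3.14, 3.14, 3.14].

INTERFACE

Orientations are given as a unit quaternion [x, y, z, w].
In Python, from bench import manip gives the robot as it stands.
- The arm moves only by the tool jog_arm, never from a script. Its argument "plan" is text: rows parted by semicolons, each of 7 numbers parted by spaces: the shift along the tool's x, y, z in cm, then the turn, a rotation vector about the tool's x, y, z in degrees, then the closure, from -1 (fully open) to 1 (shut). A call has exactly 8 rows; each row is the pose to reach, as a shift and turn from the pose commanded when the call began, along the tool's axes at that moment; what a row does not reach only later rows make up. A row lasts 1/10 s, in which the tool goes at most 50 mm and 8.59 degrees, less where a joint would pass 70% of its speed; a pose out of reach is approached as far as the arm can. A call with a gripper value outside its range is refused whole. The fingers move at their own pace and stop on an object; "grip_force" is the grip in N (left out, the last holds). Time passes only in rows, so rows that repeat a pose let the fingers close, or fill a call up. It gives the time, the measured TCP pose, the force and the opening at its end, in the units of the state.
- manip.get_state(): the state, without advancing time (a new reading comes with each control period).
- manip.camera(name): name is "scene" or "side" or "wrist"; returns a dict with "pixels" (384x512x3 uint8, red, green, blue), "fx", "fy", "cx", "cy" (pixels), "D" ([k1, k2, p1, p2, k3] as OpenCV has them; the pictures are not rectified), "xyz" and "rotation" of the camera in the world. Camera axes: x right, y down, z forward; pixel columns grow to the right and rows downward; lengths in m; the calibration is good to about 2 mm. A picture is of the moment at which its call begins. There is no depth.
- manip.close_job(): hands the job in, once; it reports no verdict.
The state is a dict: "time_s": time; "joint_pos": joint angles; "joint_velocities": joint speeds; "joint_efforts": joint torques, N m; "tool_pos": TCP position; "ee_rot": TCP orientation; "contact_force": force on the tool from outside, world axes, zero at the start; "ft_torque": the same for the moment, N m; "gripper_width": finger opening in m.
Only numpy, scipy, OpenCV 4.12 (cv2) and the standard library are available. Lean on these libraries where they do the work, as an engineer would, in place of code of your own. Each camera call takes 0.05 s, during which the arm holds its last target.

TASK

Close the bread box: push its half-open wooden lid down until it lies fully shut, and after that flip the steel latch lever up and over, past its centre, so that it drops over the lid onto its stop and stays there. Only push, with closed or open fingers: do not lift, tip or shove the box out of its place, do not raise the lid further, and leave the other things on the worktop where they stand.

Things in the scene. Friction and masses are not known exactly. Their poses are not given: they have to be found in the camera images.
- bread_box: white box, 160 mm deep (its x) by 180 mm wide (its y) by 100 mm high, about 3 kg, loose on rubber feet. Origin at the centre of its underside; its z is up, its +x points from the latch side to the hinge side. At the start its +x points roughly to the robot's left, so that the latch is on the robot's right. Beyond it a wall cabinet hangs 0.45 m above the worktop; its front is 0.58 m ahead of the robot, so a wrist straight above the box has little room on that side.
- lid (a joint): angle of the wooden lid (rad): 0 shut and flat, up to 1.3; it starts between 0.5 and 0.9. The lid is a plate 164 mm deep, 188 mm wide and 12 mm thick, without a handle. Its hinge is stiff (0.22 N m): it stays where it is left, and pushing down on its upper face near the free edge with 1 to 3 N moves it. Shut, its upper face is 112 mm above the worktop.
- lid_hinge (a point): middle of the lid's hinge line, which runs along the box's y at the top of the box's +x side, 80 mm from the box's centre, 100 mm above its underside; its axes are the box's.
- lid_edge (a point): middle of the lid's free edge (latch side), on its upper face, 164 mm from the hinge; moves with the lid.
- latch (a joint): angle of the latch lever (rad): 0 open, leaning 45 degrees outward from the box (its -x); 0.785 upright (the centre); 2.18 (its stop) locked, lying over the lid with its tip about 128 mm above the worktop. It is a weighted over-centre lever (solid steel, 0.2 kg, nearly free on its pin): past upright it drops over by itself to its stop, short of upright it falls back open. About 1.5 N pushed level at the tip starts it moving.
- latch_pivot (a point): middle of the lever's pin, 92 mm from the box's centre on its -x side, 116 mm above its underside; the lever turns about the box's y there.
- latch_tip (a point): middle of the round bar at the lever's end, 70 mm from the pin; bar 20 mm thick and 36 mm wide (along the box's y), lever blade 8 mm thick and 26 mm wide. Open, it is about 50 mm out from the pin and 165 mm above the worktop; upright 186 mm.
- spice_jar: glass spice jar with a red cap, 45 mm across, 106 tall; loose bystander, origin under its centre
- mug: mug, 86 mm across, 88 tall, handle at the side; loose bystander, origin under its centre
- garlic: garlic bulb, 56 mm; loose bystander, origin under its centre
- salt_mill: small glass shaker with a grey top, 44 mm across, 90 tall; loose bystander, origin under its centre
- egg_timer: round egg timer, 64 mm across, 46 tall; loose bystander, origin under its centre

How it is judged:
On the way, in this order (a step that is already met when the one before it is completed fails the run):
1. the lid is pushed fully shut (the latch still open) (value of joint lid below 0.06 rad and value of joint latch below 0.785 rad), for 0.2 s.
2. the latch lever has snapped over (value of joint lid below 0.06 rad and value of joint latch above 2 rad), for 0.2 s.
At the end, for the whole second after the job is handed in: lid within 0.06 rad of shut, latch lever past 2.0 rad (over, at its stop), box upright at rest within 30 mm of where it stood (all of step 2 and angle between bread_box's own z axis and vertical below 0.05 rad and distance of bread_box from where it was at the start of the episode below 0.03 m and linear speed of bread_box below 0.02 m/s); the robot touches nothing.
It fails at once if the latch is flipped past its centre while the lid is open (value of joint latch above 0.9 rad and value of joint lid above 0.1 rad).
It fails at once if the lid is raised instead of pushed down (past 1.1 rad) (value of joint lid above 1.1 rad).
It fails at once if the box is lifted or tipped (15 mm, 0.12 rad) (height (world z) of bread_box above 0.015 m or angle between bread_box's own z axis and vertical above 0.12 rad).
It fails at once if the box is shoved more than 30 mm (distance of bread_box from where it was at the start of the episode above 0.03 m).
It fails at once if another thing on the worktop is moved more than 30 mm or lifted (distance of any of spice_jar, mug, garlic, salt_mill, egg_timer from where it was at the start of the episode above 0.03 m).
It also fails if it takes over 43 s, if anything falls off the work surface, if the arm or the gripper's body presses on something with over 40 N, if the wrist force passes 120 N, or if a joint passes its speed limit or range.

## Working session

There is one attempt and no reset: what is moved stays moved. The work goes in short steps, Python scripts to look and compute and a tool call to move; the robot and the scene stay as the last step left them, time stands still between calls to the robot, and variables do not carry over. Pictures are saved under pics/ and viewed, and the job is handed in when it is done.

Besides the shell and the picture viewer there is one more tool, called after "Call:" as a command line: name --argument value ..., lists and objects as JSON in quotes. jog_arm: Moves the arm, as the interface text tells. Its arguments: {"type":"object","properties":{"plan":{"type":"string"},"grip_force":{"type":"number"}},"required":["plan"]}

```bash
mkdir -p pics
python3 - <<'E'
from bench import manip
import cv2,numpy as np
s=manip.get_state();print(s)
for n in ["scene","side","wrist"]:
    c=manip.camera(n);cv2.imwrite(f"pics/{n}0.png",cv2.cvtColor(c["pixels"],cv2.COLOR_RGB2BGR))
    print(n,{k:np.round(v,4).tolist() for k,v in c.items() if k!="pixels"})
E
```

```text
{'time_s': 0.0, 'joint_pos': array([ 1.24070924e+00,  5.28496047e-02,  1.40169618e+00,  2.39381035e-05,
        1.68861132e+00, -7.03086123e-02]), 'joint_velocities': array([ 0.00086285, -0.00052373, -0.00075984,  0.00118135, -0.00100915,
       -0.00082246]), 'joint_efforts': array([-5.42561138e-04, -3.81670046e+01, -3.60187447e+01, -1.19166175e-04,
        6.05311274e-03, -1.18030283e-05]), 'tool_pos': array([0.13473534, 0.50711294, 0.23048012]), 'ee_rot': array([ 0.09104612,  0.70126843, -0.09212691,  0.70103197]), 'contact_force': array([ 0.12330417, -0.3076793 , -0.39416009]), 'ft_torque': array([ 0.00829441, -0.00129633,  0.02782046]), 'gripper_width': 0.08547344762094788}
scene {'fx': 416.7315, 'fy': 416.7315, 'cx': 254.6436, 'cy': 197.3294, 'D': [-0.0616, 0.0, 0.0, 0.0, 0.0], 'xyz': [0.1086, -0.3515, 0.957], 'rotation': [0.8964, -0.2674, 0.1091, -0.3363]}
side {'fx': 389.1691, 'fy': 389.1691, 'cx': 253.5938, 'cy': 186.1086, 'D': [0.0455, 0.0, 0.0, 0.0, 0.0], 'xyz': [0.4092, -0.5634, 0.7047], 'rotation': [0.8929, -0.0733, 0.0267, -0.4435]}
wrist {'fx': 309.1895, 'fy': 309.1895, 'cx': 254.4253, 'cy': 193.3643, 'D': [-0.0691, 0.0, 0.0, 0.0, 0.0], 'xyz': [0.0552, 0.5286, 0.3739], 'rotation': [0.782, 0.6018, 0.0986, 0.1288]}
```

View pics/scene0.png

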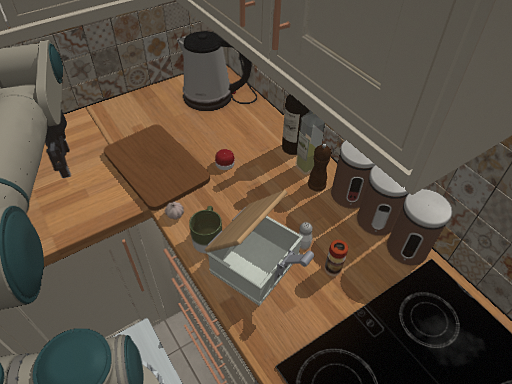

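View pics/side0.png

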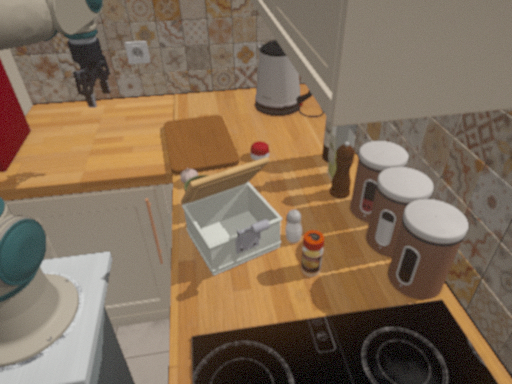

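View pics/wrist0.png

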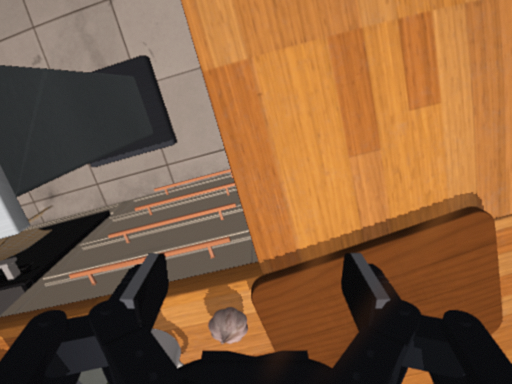

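Scene: the box sits around (258,258) with its lid raised on the left, hinge side. The latch is at about (300,259), the shaker at (305,232), the jar at (337,257), the mug at (205,228) and the garlic at (175,210). Next I'll enlarge crops to pick out the corners.

Run:
```python
import cv2
a=cv2.imread("pics/scene0.png")[180:310,160:360];cv2.imwrite("pics/sc1.png",cv2.resize(a,None,fx=4,fy=4,interpolation=cv2.INTER_CUBIC))
a=cv2.imread("pics/side0.png")[150:280,165:345];cv2.imwrite("pics/sd1.png",cv2.resize(a,None,fx=4,fy=4,interpolation=cv2.INTER_CUBIC))
```

```text
(no output)
```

View pics/sc1.png

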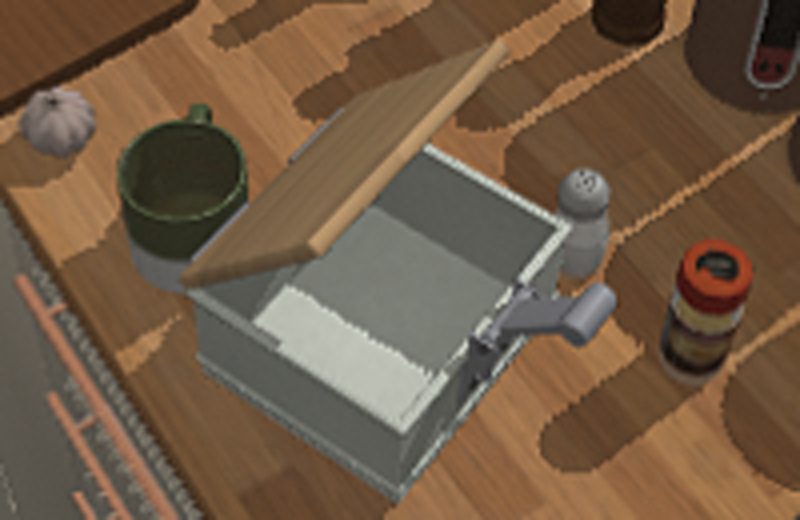

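View pics/sd1.png

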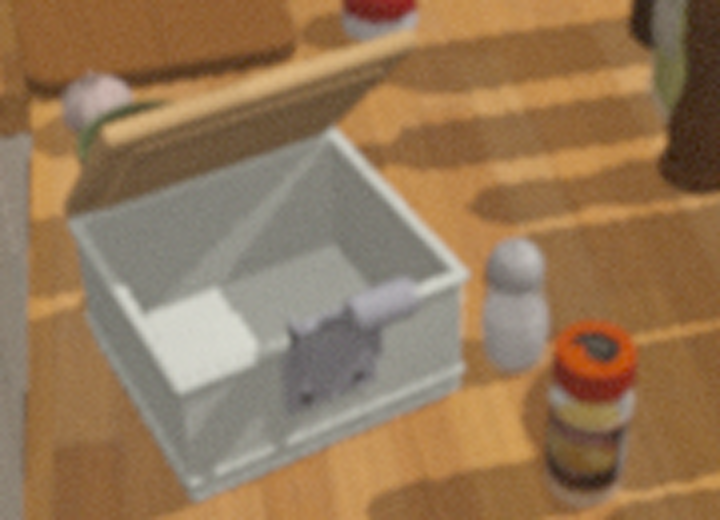

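```bash
cat > h.py <<'E'
import numpy as np,cv2
from scipy.spatial.transform import Rotation as R
cams={"scene":dict(f=416.7315,cx=254.6436,cy=197.3294,D=[-0.0616,0,0,0,0],xyz=[0.1086,-0.3515,0.957],q=[0.8964,-0.2674,0.1091,-0.3363]),
"side":dict(f=389.1691,cx=253.5938,cy=186.1086,D=[0.0455,0,0,0,0],xyz=[0.4092,-0.5634,0.7047],q=[0.8929,-0.0733,0.0267,-0.4435])}
def ray(n,p):
    c=cams[n];K=np.array([[c["f"],0,c["cx"]],[0,c["f"],c["cy"]],[0,0,1.]])
    u=cv2.undistortPoints(np.array([[p]],float),K,np.array(c["D"],float))[0,0]
    d=R.from_quat(c["q"]).apply([u[0],u[1],1]);return np.array(c["xyz"]),d/np.linalg.norm(d)
def plane(n,p,z):
    o,d=ray(n,p);return o+d*(z-o[2])/d[2]
def tri(a,b):
    A=np.zeros((3,3));B=np.zeros(3);L=[ray("scene",a),ray("side",b)]
    for o,d in L:
        P=np.eye(3)-np.outer(d,d);A+=P;B+=P@o
    x=np.linalg.solve(A,B);return x,[np.linalg.norm((np.eye(3)-np.outer(d,d))@(x-o)) for o,d in L]
def sc(x,y):return (x/4+160-.4,y/4+180-.4)
def sd(x,y):return (x/4+165-.4,y/4+150-.4)
E
python3 - <<'E'
from h import *
np.set_printoptions(precision=4,suppress=True)
pts=dict(LN=(sc(405,428),sd(185,392)),LF=(sc(570,225),sd(465,270)),HF=(sc(425,148),sd(335,132)),HN=(sc(195,290),sd(72,220)))
for k,(a,b) in pts.items(): print(k,*tri(a,b),plane("scene",a,.1)[:2],plane("side",b,.1)[:2])
for k,a,b in [("lidN",sc(308,243),sd(105,130)),("lidF",sc(500,42),sd(412,35)),("tip",sc(592,315),sd(385,303))]: print(k,*tri(a,b))
print("shaker",plane("scene",sc(585,185),.085),plane("side",sd(515,265),.08))
print("jar",plane("scene",sc(716,265),.106),plane("side",sd(597,345),.106))
print("mug",plane("scene",sc(183,170),.088))
E
```

```text
LN [0.3996 0.037  0.0905] [np.float64(0.0012902251171431345), np.float64(0.0012902251171431017)] [0.3975 0.0336] [0.3988 0.0265]
LF [0.5662 0.0961 0.1001] [np.float64(0.0006352527450624529), np.float64(0.0006352527450623473)] [0.5669 0.0965] [0.5657 0.0955]
HF [0.4994 0.1632 0.1569] [np.float64(0.0020526891018295807), np.float64(0.00205268910182958)] [0.525  0.1983] [0.5107 0.2413]
HN [0.3417 0.1815 0.1007] [np.float64(0.0010785401366284033), np.float64(0.001078540136628365)] [0.3428 0.1828] [0.3409 0.1813]
lidN [0.3733 0.0971 0.2262] [np.float64(0.0007599886771180825), np.float64(0.000759988677118204)]
lidF [0.5468 0.16   0.2243] [np.float64(0.001300604497077185), np.float64(0.0013006044970769821)]
tip [0.5035 0.0055 0.1665] [np.float64(0.00015645654283431991), np.float64(0.0001564565428343087)]
shaker [0.6033 0.1248 0.085 ] [0.6013 0.1165 0.08  ]
jar [0.6212 0.0194 0.106 ] [0.6216 0.0173 0.106 ]
mug [0.386  0.2772 0.088 ]
```

```bash
cat >> h.py <<'E'
C=np.array([.455,.1395]);yaw=np.deg2rad(110);U=np.array([np.cos(yaw),np.sin(yaw)]);V=np.array([np.sin(yaw),-np.cos(yaw)])
def bp(a,b,z):return np.r_[C+a*U+b*V,z]
def target(az,t):
    # tool x: down, leaning forward by t along azimuth az ; jaw axis y horizontal, as at start
    r=np.array([np.cos(az),np.sin(az),0]);x=np.sin(t)*r+np.array([0,0,-np.cos(t)])
    l=np.array([-np.sin(az),np.cos(az),0]);return x,l
def rel(p0,q0,p,Rt):
    R0=R.from_quat(q0);return R0.inv().apply(p-p0)*100,np.rad2deg((R0.inv()*Rt).as_rotvec())
E
python3 - <<'E'
from h import *
from bench import manip
np.set_printoptions(precision=3,suppress=True)
s=manip.get_state();R0=R.from_quat(s["ee_rot"]);print(R0.as_matrix(),s["joint_pos"])
for p in (bp(.005,-.02,.27),):
  x,l=target(np.deg2rad(15),np.deg2rad(15))
  M=R0.as_matrix(); sg=np.sign(M[:,1]@np.array([-np.sin(1.241),np.cos(1.241),0]));y=l*sg
  Rt=R.from_matrix(np.c_[x,y,np.cross(x,y)])
  print(p,rel(s["tool_pos"],s["ee_rot"],p,Rt))
E
```

```text
[[-0.     0.257  0.966]
 [-0.001  0.966 -0.257]
 [-1.    -0.001 -0.   ]] [ 1.241  0.053  1.401  0.     1.689 -0.07 ]
[0.434 0.137 0.27 ] (array([ -3.905, -28.048,  38.467]), array([-29.705, -14.68 ,   3.973]))
```

Call:
jog_arm --plan "-6 -2 3 0 0 0 1; -6 -5 7 -4 -2 0 1; -6 -8 11 -8 -4 1 1; -6 -11 15 -12 -6 2 1; -6 -14 19 -16 -8 2 1; -6 -17 23 -20 -10 3 1; -6 -20 27 -24 -12 3 1; -6 -23 31 -28 -14 4 1" --grip_force 60

```text
time_s: 0.95
tool_pos: [0.3684, 0.2136, 0.2913]
ee_rot: [-0.069, 0.608, 0.095, 0.785]
contact_force: [0.7, 0.7, -0.1]
gripper_width: 0.0001
```

```bash
cat >> h.py <<'E'
def Rt(az,t):
    x,l=target(np.deg2rad(az),np.deg2rad(t));return R.from_matrix(np.c_[x,l,np.cross(x,l)])
def go(targets,az,t):
    from bench import manip
    np.set_printoptions(precision=2,suppress=True)
    s=manip.get_state();print(s["time_s"],"tcp",s["tool_pos"].round(4),"F",s["contact_force"],"w",round(s["gripper_width"],3),"q",s["joint_pos"])
    for p in targets: print(p.round(4),*rel(s["tool_pos"],s["ee_rot"],p,Rt(az,t)))
def shot(n):
    from bench import manip
    for c in ("scene","side"): cv2.imwrite(f"pics/{c}{n}.png",cv2.cvtColor(manip.camera(c)["pixels"],cv2.COLOR_RGB2BGR))
    a=cv2.imread(f"pics/scene{n}.png")[120:320,140:380];b=cv2.imread(f"pics/side{n}.png")[80:280,140:380]
    cv2.imwrite(f"pics/both{n}.png",cv2.resize(np.vstack([a,b]),None,fx=1.5,fy=1.5) if 0 else cv2.resize(np.hstack([a,b]),(800,333)))
E
python3 -c "
from h import *
go([bp(.005,-.02,.27)],15,15)"
```

```text
0.95 tcp [0.37 0.21 0.29] F [ 0.65  0.75 -0.08] w 0.0 q [ 0.47 -0.44  1.73 -0.05  1.61 -1.34]
[0.43 0.14 0.27] [ 3.16 -8.98  3.98] [-1.52 -0.47 -0.03]
```

Call:
jog_arm --plan "0.6 -2 1 0 0 0 1; 1.2 -4 2 0 0 0 1; 1.8 -6 3 -1 0 0 1; 2.4 -7.5 3.5 -1.5 0 0 1; 3.2 -9 4 -1.5 -0.5 0 1; 3.2 -9 4 -1.5 -0.5 0 1; 3.2 -9 4 -1.5 -0.5 0 1; 3.2 -9 4 -1.5 -0.5 0 1"

```text
time_s: 1.75
tool_pos: [0.4337, 0.139, 0.2699]
ee_rot: [-0.078, 0.604, 0.103, 0.786]
contact_force: [-0.7, 0.4, 0.2]
gripper_width: -0.0
```

```bash
python3 -c "
from h import *
go([bp(.005,-.02,.215),bp(-.01,-.02,.19),bp(-.03,-.02,.15),bp(-.05,-.02,.108)],15,15)
shot(1)"
```

```text
1.75 tcp [0.43 0.14 0.27] F [-0.71  0.41  0.16] w -0.0 q [ 0.22 -0.37  1.72  0.01  1.53 -1.61]
[0.43 0.14 0.21] [ 5.32 -0.19 -1.38] [-0.21 -0.06 -0.05]
[0.44 0.12 0.19] [ 7.77 -1.69 -1.89] [-0.21 -0.06 -0.05]
[0.45 0.1  0.15] [11.67 -3.69 -2.75] [-0.21 -0.06 -0.05]
[0.45 0.09 0.11] [15.77 -5.69 -3.66] [-0.21 -0.06 -0.05]
```

View pics/both1.png

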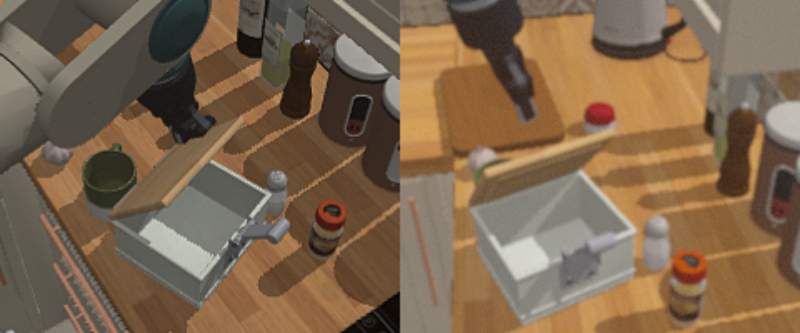

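The closed fingertips, at about (205,130) in the left half, hover over the lid's upper face and touch nothing. I'll push down now.

Call:
jog_arm --plan "1.8 0 -0.4 0 0 0 1; 3.5 0 -0.9 0 0 0 1; 5.3 -0.2 -1.4 0 0 0 1; 6.1 -0.7 -1.6 0 0 0 1; 6.9 -1.2 -1.7 0 0 0 1; 7.8 -1.7 -1.9 0 0 0 1; 8.8 -2.2 -2.1 0 0 0 1; 9.8 -2.7 -2.3 0 0 0 1"

```text
time_s: 2.65
tool_pos: [0.4441, 0.1128, 0.1685]
ee_rot: [-0.078, 0.604, 0.102, 0.787]
contact_force: [0.3, 0.4, 1.9]
gripper_width: -0.0002
```

```bash
python3 -c "
from h import *
go([bp(-.03,-.02,.15),bp(-.05,-.02,.108)],15,15)
shot(2)"
```

```text
2.65 tcp [0.44 0.11 0.17] F [0.33 0.42 1.94] w -0.0 q [ 0.15 -0.33  1.89  0.03  1.32 -1.68]
[0.45 0.1  0.15] [ 1.79 -0.87 -0.46] [-0.25 -0.03 -0.01]
[0.45 0.09 0.11] [ 5.9  -2.87 -1.37] [-0.25 -0.03 -0.01]
```

View pics/both2.png

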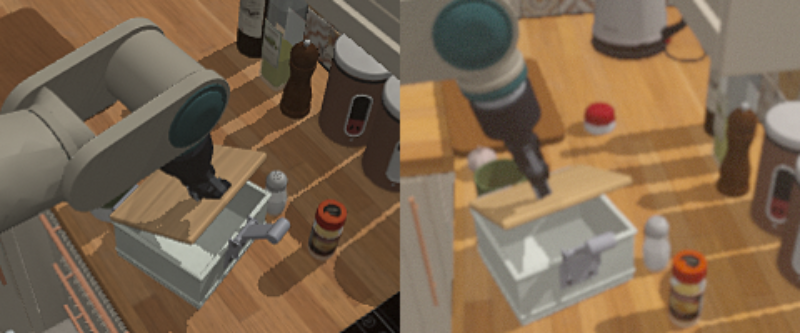

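The fingertips, at about (222,190) left and (542,188) right, press the lid close to its free edge. The lid has come down, the box hasn't shifted, and the force is about 2 N. I'll carry on pushing.

Call:
jog_arm --plan "0.9 -0.4 -0.2 0 0 0 1; 1.8 -0.9 -0.4 0 0 0 1; 2.7 -1.4 -0.6 0 0 0 1; 3.6 -1.8 -0.8 0 0 0 1; 4.5 -2.2 -1 0 0 0 1; 5.2 -2.6 -1.2 0 0 0 1; 5.6 -2.8 -1.3 0 0 0 1; 5.6 -2.8 -1.3 0 0 0 1"

```text
time_s: 3.55
tool_pos: [0.4533, 0.0876, 0.1135]
ee_rot: [-0.077, 0.603, 0.103, 0.787]
contact_force: [-7.7, 4.7, 11.8]
gripper_width: 0.0001
```

```bash
python3 -c "
from h import *
go([bp(-.05,-.02,.108)],15,15)
shot(3)"
```

```text
3.55 tcp [0.45 0.09 0.11] F [-7.73  4.7  11.75] w 0.0 q [ 0.08 -0.27  1.95  0.05  1.2  -1.76]
[0.45 0.09 0.11] [ 0.52 -0.19 -0.19] [-0.25  0.09 -0.14]
```

View pics/both3.png

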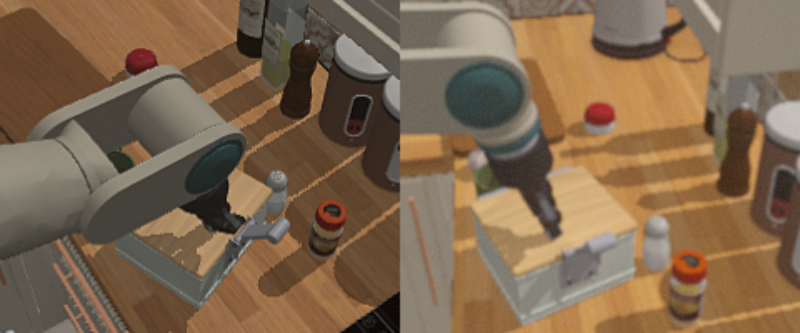

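The lid lies flat and the force rose to about 12 N, so it has bottomed out. I'll lift off and go around over the lever to its outer side.

```bash
python3 -c "
from h import *
go([bp(-.05,-.02,.24),bp(-.12,-.01,.24),bp(-.20,0,.24),bp(-.20,0,.15)],15,15)"
```

```text
3.65 tcp [0.45 0.09 0.11] F [-8.53  3.41 14.27] w 0.0 q [ 0.08 -0.27  1.95  0.05  1.2  -1.76]
[0.45 0.09 0.24] [-12.23  -0.15   3.25] [-0.23  0.09 -0.13]
[0.49 0.02 0.24] [-11.83  -7.03   4.83] [-0.23  0.09 -0.13]
[ 0.52 -0.05  0.24] [-11.4  -14.91   6.49] [-0.23  0.09 -0.13]
[ 0.52 -0.05  0.15] [ -2.72 -14.94   4.15] [-0.23  0.09 -0.13]
```

Call:
jog_arm --plan "-3 0 0.8 0 0 0 1; -6.5 0 1.7 0 0 0 1; -10 0 2.6 0 0 0 1; -12.5 -1 3.3 0 0 0 1; -12.5 -4 4.2 0 0 0 1; -12.3 -7.5 5 0 0 0 1; -12 -11 5.6 0 0 0 1; -12 -15 6.3 0 0 0 1"

```text
time_s: 4.45
tool_pos: [0.5202, -0.0521, 0.2426]
ee_rot: [-0.078, 0.605, 0.103, 0.786]
contact_force: [0.7, 0.5, -0.2]
gripper_width: 0.0004
```

```bash
python3 -c "
from h import *
shot(4)
go([bp(-.20,0,.24),bp(-.20,0,.15),bp(-.16,0,.15),bp(-.08,0,.15)],15,15)"
```

```text
4.55 tcp [ 0.52 -0.05  0.24] F [-0.73  0.4   0.46] w -0.0 q [-0.24 -0.14  1.59  0.12  1.47 -2.06]
[ 0.52 -0.05  0.24] [0.33 0.54 0.34] [-0.48 -0.16  0.07]
[ 0.52 -0.05  0.15] [ 9.03  0.53 -1.96] [-0.48 -0.16  0.07]
[ 0.51 -0.01  0.15] [ 8.93  4.51 -2.33] [-0.48 -0.16  0.07]
[0.48 0.06 0.15] [ 8.74 12.47 -3.07] [-0.48 -0.16  0.07]
```

View pics/both4.png

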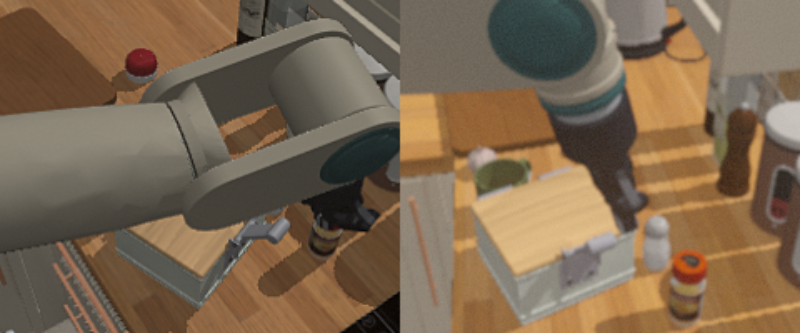

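Run:
```python
import cv2
a=cv2.imread("pics/side4.png")[150:280,165:345];cv2.imwrite("pics/sd4.png",cv2.resize(a,None,fx=4,fy=4,interpolation=cv2.INTER_CUBIC))
```

```text
(no output)
```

View pics/sd4.png

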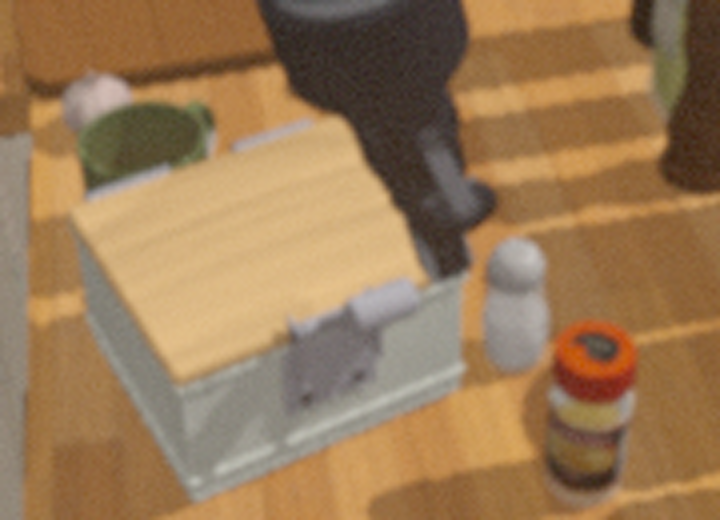

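The lid sits flush. Its near corner is at (180,378) and the box's lower corner is still at (198,495), so the box hasn't moved. Now I'll lower the fingers outside the lever.

Call:
jog_arm --plan "2 0.2 -0.5 0 0 0 1; 4.5 0.4 -1 0 0 0 1; 7 0.5 -1.5 0 0 0 1; 9 0.5 -2 0 0 0 1; 9 0.5 -2 0 0 0 1; 9 1 -2.1 0 0 0 1; 9 1.5 -2.1 0 0 0 1; 9 1.5 -2.1 0 0 0 1"

```text
time_s: 5.35
tool_pos: [0.5192, -0.0348, 0.1525]
ee_rot: [-0.078, 0.603, 0.103, 0.787]
contact_force: [0.4, 0.8, -0.2]
gripper_width: -0.0001
```

```bash
python3 -c "
from h import *
shot(5)
go([bp(-.16,0,.15),bp(-.12,0,.15),bp(-.08,0,.155)],15,15)"
```

```text
5.45 tcp [ 0.52 -0.04  0.15] F [ 0.01 -0.84 -0.84] w -0.0 q [-0.2  -0.11  1.74  0.12  1.28 -2.05]
[ 0.51 -0.01  0.15] [ 0.13  2.6  -0.33] [-0.2   0.01  0.01]
[0.5  0.03 0.15] [ 0.03  6.58 -0.68] [-0.2   0.01  0.01]
[0.48 0.06 0.15] [-0.54 10.57 -0.91] [-0.2   0.01  0.01]
```

View pics/both5.png

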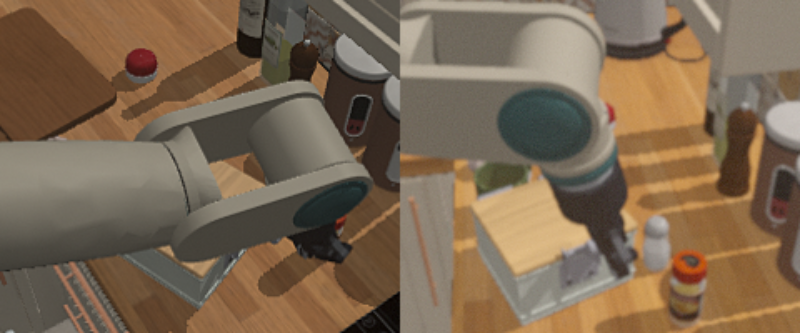

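The fingertips, at about (622,268) in the right half, stand just outside the bar at (600,243), clear of the jar and shaker. Now the level push.

Call:
jog_arm --plan "0.1 1 -0.2 0 0 0 1; 0.1 2 -0.3 0 0 0 1; 0.1 2.8 -0.4 0 0 0 1; 0.1 3.6 -0.4 0 0 0 1; 0 4.4 -0.5 0 0 0 1; 0 5.2 -0.6 0 0 0 1; 0 5.9 -0.6 0 0 0 1; 0 6.6 -0.7 0 0 0 1"

```text
time_s: 6.25
tool_pos: [0.4988, 0.026, 0.1566]
ee_rot: [-0.079, 0.599, 0.101, 0.79]
contact_force: [-5.1, -6.9, 30.2]
gripper_width: 0.0
```

```bash
python3 -c "
from h import *
shot(6)
go([bp(-.12,0,.15),bp(-.08,0,.155)],15,15)"
```

```text
6.35 tcp [0.5  0.03 0.16] F [-5.45 -6.01 28.01] w -0.0 q [-0.07 -0.19  1.8   0.09  1.27 -1.91]
[0.5  0.03 0.15] [ 0.55  0.04 -0.42] [-0.17  0.66  0.21]
[0.48 0.06 0.15] [-0.04  4.02 -0.64] [-0.17  0.66  0.21]
```

View pics/both6.png

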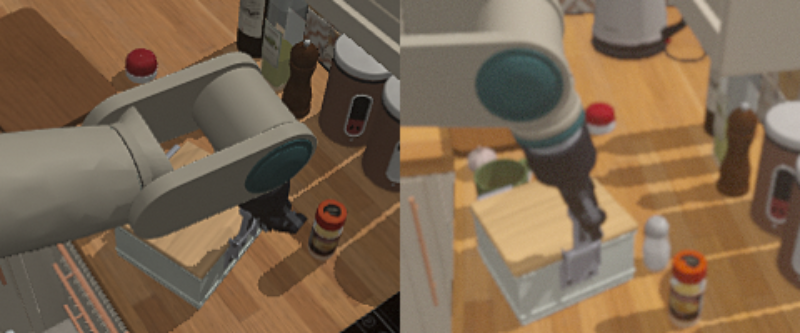

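Run:
```python
import cv2,numpy as np
a=cv2.imread("pics/side6.png")[160:260,220:320];b=cv2.imread("pics/scene6.png")[200:300,260:360]
cv2.imwrite("pics/z6.png",cv2.resize(np.hstack([b,a]),None,fx=4,fy=4,interpolation=cv2.INTER_CUBIC))
```

```text
(no output)
```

View pics/z6.png

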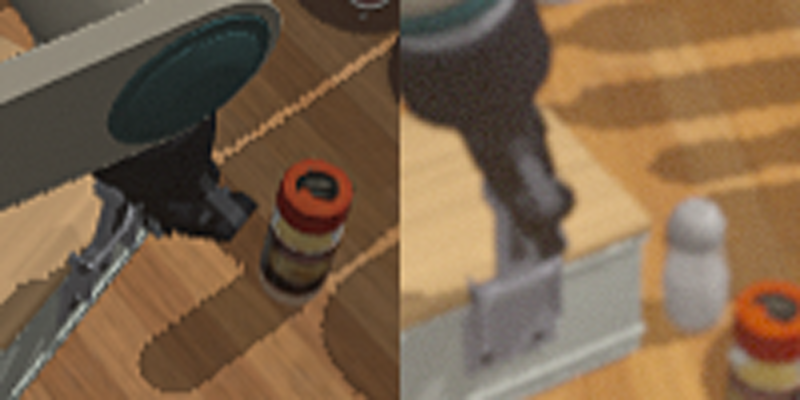

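The lever is now almost upright, with its bar behind the finger at about (500,195) in the right half. The 28 N upward reading suggests the rising bar caught a step on the finger. I'll raise the tool about 1.5 cm to free it, then push on.

Call:
jog_arm --plan "-0.5 0 0.1 0 0 0 1; -1 0 0.3 0 0 0 1; -1.5 0 0.4 0 0 0 1; -1.5 0 0.4 0 0 0 1; -1.5 0.5 0.4 0 0 0 1; -1.5 1 0.3 0 0 0 1; -1.5 1.5 0.3 0 0 0 1; -1.5 1.5 0.3 0 0 0 1"

```text
time_s: 7.15
tool_pos: [0.4903, 0.0416, 0.1642]
ee_rot: [-0.078, 0.605, 0.103, 0.786]
contact_force: [0.4, 0.0, 0.3]
gripper_width: 0.0
```

```bash
python3 -c "
from h import *
shot(7)
go([bp(-.12,0,.165),bp(-.07,0,.17)],15,15)"
```

```text
7.25 tcp [0.49 0.04 0.16] F [-0.31  0.66 -0.28] w 0.0 q [-0.03 -0.21  1.8   0.08  1.3  -1.88]
[0.5  0.03 0.17] [-0.02 -1.53  0.17] [-0.21 -0.09 -0.04]
[0.48 0.07 0.17] [-0.61  3.45 -0.14] [-0.21 -0.09 -0.04]
```

View pics/both7.png

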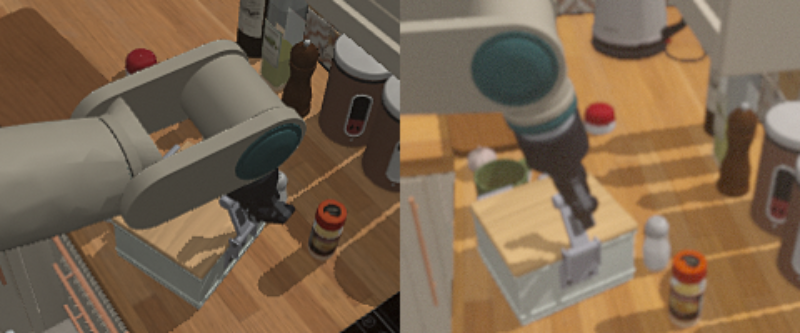

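Contact force is zero and the lever appears to lean over the lid. I'll retreat outward and up, then check.

Call:
jog_arm --plan "0 -1.5 0.2 0 0 0 1; -0.5 -4 0.4 0 0 0 1; -2 -6 0.8 0 0 0 1; -5 -8 2 0 0 0 1; -8 -11 2.5 0 0 0 1; -10 -15 2.5 0 0 0 1; -12 -19 2 0 0 0 1; -12 -19 2 0 0 0 1"

```text
time_s: 8.05
tool_pos: [0.5284, -0.1505, 0.2879]
ee_rot: [-0.077, 0.603, 0.099, 0.787]
contact_force: [0.9, 0.8, -0.5]
gripper_width: 0.0002
```

```bash
python3 -c "
from h import *
shot(8)
go([bp(-.2,0,.3)],15,15)
a=cv2.imread('pics/side8.png')[150:280,165:345];b=cv2.imread('pics/scene8.png')[180:310,170:350]
cv2.imwrite('pics/z8.png',cv2.resize(np.hstack([b,a]),(800,289)))
"
```

```text
8.15 tcp [ 0.53 -0.15  0.29] F [-0.43  0.26 -0.41] w -0.0 q [-0.42 -0.06  1.43  0.16  1.57 -2.23]
[ 0.52 -0.05  0.3 ] [-0.89  9.63  2.36] [-0.35 -0.09 -0.02]
```

View pics/z8.png

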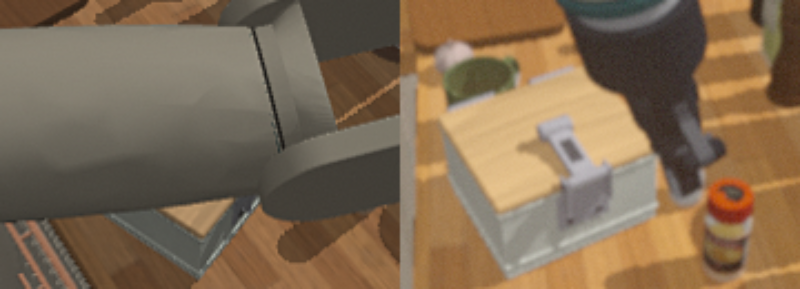

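```bash
python3 -c "
from h import *
p=plane('side',(234.8,207.6),.128)
print(p, 'box a,b',(p[:2]-C)@U,(p[:2]-C)@V,'expected a -0.023')
from bench import manip
print(manip.close_job())
"
```

```text
[0.46175462 0.11497536 0.128     ] box a,b -0.025355837410541926 -0.002040653752470976 expected a -0.023
the job is handed in; nothing more can be done
None
```

The bread box is closed and latched, and I handed the job in at about 8 s of the 43 s allowed. I pushed the lid flat with closed fingers, then pushed the lever level from outside until it went over centre and dropped onto the lid. After that I drew the arm clear.

**Last checks**
- **Lid:** it looked flush in the pictures, and the tool met a firm stop at about 12 N.
- **Latch:** its tip lies 25 mm on the latch side of the box's centre, against 23 mm expected at the stop. That comes from one side view and assumes the expected tip height; the arm blocked the scene camera.
- **Box:** its lower near corner shifted by only about 1 pixel in the side view.
- **Other things:** the mug, garlic and jar look in place. The arm hid the shaker in the final picture; it stood where it began in the one before.
- **Robot:** no measurable contact force at the end.

**One surprise:** during the lever push the force on the tool briefly reached about 30 N upward, probably because the rising bar caught a step on the finger. Raising the tool 1.5 cm freed it. The reading stayed below the 40 N limit.

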